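# Clamp a column in a torque-limited vice

## Task

Lay the loose steel column into the open channel of the column vice, resting on both saddles and centred along the channel, and let go of it. Then tighten the vice by turning its round black knob clockwise (seen from above) until the slip clutch clicks, so that the jaw holds the column; stop at the first click, a second does no harm but the third over-tightens it. Handle the vice gently, leave the beaker and the jar beside it where they stand, and let go of the knob.

Things in the scene. Friction and masses are not known exactly. Their poses are not given: they have to be found in the camera images.
- column: Loose steel column lying on the worktop: rod of 9.6 mm diameter, 258 mm long over the 16 mm wide, 19 mm tall, 20 mm long nut on each end, 282 mm with its plugs; 0.15 to 0.3 kg. Origin under its middle, level with the underside of the nuts, 10 mm below the rod's axis; y along the rod (either way round is right), z up at the start. It may roll about its axis.
- column_mid (a point): The middle of the column, on the axis of its rod (it stays there if the column rolls). It starts 10 mm above the worktop; laid in the vice it is 36 mm above the worktop. Grip the column here, across the rod.
- vice: Column vice, bolted down: base plate 150 x 190 x 14 mm, origin at the centre of its underside, z up, y along the channel; knob on the -x side, channel on the +x side. The rod lies on two saddles (at y = +-70 mm, 26 mm long, tops at z = 31.2 mm), so its axis is then at z = 36 mm; its middle should be within 20 mm of y = 0. But for the knob, all is below 50 mm.
- channel (a point): Middle of the open channel, at saddle height (31.2 mm), 42.3 mm to +x of the vice's origin; axes as the vice. Lay the rod over it, along y: at least 2.7 mm free to the jaw pads (-x side, tops 45 mm) and the fence pads (+x side, tops 49 mm), all at y = +-70 mm. Between them (|y| < 50 mm) it is free for fingers above z = 22 mm, from 40 mm to -x of here and all the way to +x.
- fence_mid (a point): Fixed point on the vice, 52.3 mm to +x of its origin, at 40 mm height: the middle of the range in which the fence pads' faces may stand. The fence is set anew each time, anywhere within 2.5 mm to either side of it, so how far the knob must turn is not known beforehand. A low bar (top at 21 mm) joins the pads.
- knob_mid (a point): On the axis of the clutch knob, 10 mm below its top, 76 mm above the worktop: the height to grip. The knob is an upright round black fluted cylinder, 56 mm in diameter, from 52 to 86 mm above the worktop, 40 mm to -x of the vice's origin, with a white index mark on top. Grip it at any yaw, with about 25 N. Below it is the gearbox, top at 46 mm.
- knob (a joint): Clutch slip: angle of knob against its shaft, rad, clockwise from above; 0 at the start. Knob and shaft turn together against a drag of 0.26 Nm (felt while moving) for 0.5 to 1.1 rad, till the jaw has the column against the fence. Torque then climbs by 0.12 to 0.16 Nm to a peak at slip 0.10 and falls by over 0.12 Nm as the first crest is passed at 0.20 (the click), moving or held still; next crests 0.59, 0.98.
- jaw: The vice's moving steel jaw: a yoke with the two 20 mm long jaw pads, sliding along the vice's x, driven by the shaft at 10 mm per rad. Its frame coincides with the vice's at the start (fully open, pad faces 34.7 mm to +x of the origin) and moves to +x as it closes. At the set torque it presses on the column with about 16 N and stays so.
- beaker: Clear beaker, 60 mm across, 70 mm tall; origin under its middle. A bystander.
- jar: Small brown jar with a black lid, 40 mm across, 56 mm tall; origin under its middle. A bystander.
There are look-alikes about, which are no part of the job. What is shaped like the vice but blue is not meant.

How it is judged:
On the way, in this order (a step that is already met when the one before it is completed fails the run):
1. the column lies on both saddles, centred in the channel, and is let go (x of column_mid in the frame of vice between 0.036 and 0.055 m and y of column_mid in the frame of vice between -0.02 and 0.02 m and z of column_mid in the frame of vice between 0.033 and 0.039 m and angle between the y axis of column and the y axis of vice, either way round below 0.08 rad and contact force between the fingers and column below 0.1 N), for 0.3 s.
2. with the column in the channel, the knob's clutch has clicked and the jaw presses on the column (x of column_mid in the frame of vice between 0.036 and 0.055 m and y of column_mid in the frame of vice between -0.02 and 0.02 m and z of column_mid in the frame of vice between 0.033 and 0.039 m and angle between the y axis of column and the y axis of vice, either way round below 0.08 rad and value of joint knob above 0.2 rad and contact force between jaw and column above 4 N), for 0.1 s.
At the end, for the whole second after the job is handed in: Column on both saddles, middle within 20 mm of the vice's middle along the channel, parallel within 0.08 rad, pressed by the jaw with over 4 N, at rest; clutch slip between 0.20 rad (first click) and 0.95 rad (third click) (all of step 2 and contact force between the fingers and column below 0.1 N and value of joint knob below 0.95 rad and linear speed of column below 0.01 m/s); the robot touches nothing.
It fails at once if the clutch is over-tightened: driven to the third click (slip over 0.95 rad) (value of joint knob above 0.95 rad).
It fails at once if the vice, knob included, is gripped or pushed harder than 80 N in sum over the fingers (contact force between the fingers and vice above 80 N).
It fails at once if the laid or held column is pushed down on the vice harder than 60 N (contact force between column and vice above 60 N).
It fails at once if the beaker or the jar is moved more than 25 mm (distance of any of beaker, jar from where it was at the start of the episode above 0.025 m).
It also fails if it takes over 72 s, if anything falls off the work surface, if the arm or the gripper's body presses on something with over 40 N, if the wrist force passes 120 N, or if a joint passes its speed limit or range.

## Robot

A 7-joint arm with a two-finger parallel gripper is mounted at the origin on the work surface; the furniture and walls round the work are solid. World frame = base frame: x ahead of the robot, y to its left, z up, the work surface at z = 0. Lengths are in m, angles in rad, forces in N, time in s.
With the tool pointing down it reaches from about 0.425 to 0.925 m from the base axis. Payload 6.8 kg.
Tool frame: the origin (TCP) lies midway between the tips of the shut fingers; the grasp point (between the pads) lies 19 mm behind it (manip.hold_point_z is the distance from the TCP to the grasp point, in m); z points along the fingers, y is the line along which they close (so a half turn about z gives the same grasp; the last joint's range is limited). The gripper opens to 88 mm and grips with 3 to 60 N. Pads are 20 mm wide; open, the fingers measure 115 mm over their backs; the gripper's body (75 mm by 178 mm) begins 61 mm behind the grasp point.
Start: joints at [-1.3, 0.477, 0.022, 1.555, -0.011, 1.109, -0.083], TCP at [0.25, 0.627, 0.223] pointing down, gripper open.
Joint ranges: [-2.96, 2.96], [-0.34, 2.1], [-1.41, 1.46], [0.24, 2.44], [-1.37, 4.51], [0.17, 1.92], [-2.96, 2.96]. Speed limits (rad/s): [2.39, 2.39, 3.14, 3.14, 3.14, 3.14, 3.14].

## Interface

Orientations are given as a unit quaternion [x, y, z, w].
In Python, from workcell import get_state, cams, ticket, manip gives the robot as it stands.
- The arm moves only by the tool send_rows, never from a script. Its argument "increments" is a list of rows, each a list of 3 entries, a list of its own where there are three numbers: the opening, from 0 (shut) to 1 (fully open), then the shift along the tool's x, y, z in cm, then the turn, a rotation vector about the tool's x, y, z in rad. In form: [[claw, [tx, ty, tz], [ax, ay, az]], ...]. A call has 1 to 20 rows; each row is the pose to reach, as a shift and turn from the pose commanded when the call began, along the tool's axes at that moment; what a row does not reach only later rows make up. A row lasts 1/12 s, in which the tool goes at most 41.7 mm and 7.16 degrees, less where a joint would pass 70% of its speed; a pose out of reach is approached as far as the arm can. A call with a gripper value outside its range is refused whole. The fingers move at their own pace and stop on an object; "force" is the grip in N (left out, the last holds). Time passes only in rows, so rows that repeat a pose let the fingers close. It gives the time, the measured TCP pose, the force, the opening and the grip force at its end, in the units of the state.
- get_state(): the state, without advancing time (a new reading comes with each control period).
- cams.read_camera(name): name is "scene" or "top" or "wrist"; returns the picture (400x640x3 uint8, red, green, blue); there is no depth.
- cams.camera_model(name): a dict with "K" (3x3 intrinsics, pixels), "T" (4x4, takes a point from camera to world coordinates). Camera axes: x right, y up, looking along -z (the intrinsics and any distortion apply to the point x, -y, -z); pixel columns grow to the right and rows downward; lengths in m; the calibration is good to about 2 mm. A picture is of the moment at which its call begins: read the wrist's pose just before it. camera_model takes no time and is no camera call; for the wrist camera it gives the pose at the moment of the call.
- ticket.job_done(): hands the job in; it is judged then, once.
The state is a dict: "time_s": time; "joint_positions": joint angles; "qvel": joint speeds; "effort": joint torques, N m; "tcp_pos": TCP position; "eef_rot": TCP orientation; "contact_force": force on the tool from outside, world axes, zero at the start; "wrist_torque": the same for the moment, N m; "width": finger opening in m; "grip_force": force on a finger pad.
Only numpy, scipy, OpenCV 4.12 (cv2) and the standard library are available. Lean on these libraries where they do the work, as an engineer would, in place of code of your own. Each camera call takes 0.05 s, during which the arm holds its last target. There are 200 camera calls.

## Working session

There is one attempt and no reset: what is moved stays moved. The work goes in short steps, Python scripts to look and compute and a tool call to move; the robot and the scene stay as the last step left them, time stands still between calls to the robot, and variables do not carry over. Pictures are saved under pics/ and viewed, at most 10 in all, crops included, and the job is handed in when it is done.

Besides the shell and the picture viewer there is one more tool, called after "Emit:" as name(argument=value, ...) on one line, values as JSON. send_rows: Moves the arm, as the interface text tells. Its arguments: {"type":"object","properties":{"increments":{"type":"array"},"force":{"type":"number"}},"required":["increments"]}

```bash
mkdir -p pics; ls; cat > h.py <<'E'
import numpy as np, cv2
from workcell import get_state, cams, ticket, manip
from scipy.spatial.transform import Rotation as R
def snap(n,f=None):
    m=cams.camera_model(n); im=np.asarray(cams.read_camera(n))
    if f: cv2.imwrite('pics/'+f,im[:,:,::-1])
    return im,m
def ray(m,u,v):
    K=np.array(m['K']);T=np.array(m['T'])
    d=np.linalg.solve(K,[u,v,1.]); d=T[:3,:3]@(d*[1,-1,-1]); return T[:3,3],d
def onz(m,u,v,z):
    o,d=ray(m,u,v); return o+d*(z-o[2])/d[2]
def proj(m,p):
    K=np.array(m['K']);T=np.array(m['T']); c=T[:3,:3].T@(np.array(p)-T[:3,3]); q=K@(c*[1,-1,-1]); return q[:2]/q[2]
def to_tool(pw,yawd=0):
    s=get_state(); r=R.from_quat(s['eef_rot']); return r.inv().apply(np.array(pw)-s['tcp_pos'])*100
E
python3 - <<'E'
from h import *
s=get_state();print(s)
print(R.from_quat(s['eef_rot']).as_matrix().round(3))
a,m1=snap('scene','s1.png');b,m2=snap('top','t1.png')
print(m1,m2, cams.camera_model('wrist'), manip.hold_point_z)
E
```

```text
pics
{'time_s': 0.0, 'joint_positions': array([-1.30012345,  0.47778884,  0.02231979,  1.55639138, -0.01150582,
        1.10926174, -0.08307413]), 'qvel': array([ 0.00188001, -0.00174562,  0.00067947, -0.00128098, -0.00048449,
       -0.00031211,  0.00236519]), 'effort': array([-2.06327122e-04, -5.82870233e+01,  1.53447434e+00, -2.72611392e+01,
       -5.42713108e-02,  1.70495035e-02,  1.62372294e-04]), 'tcp_pos': array([0.24939146, 0.62663293, 0.22171422]), 'eef_rot': array([ 1.88225227e-01,  9.82125513e-01, -8.54164694e-04, -1.06583229e-04]), 'contact_force': array([-0.05276648,  0.1484806 , -0.16569738]), 'wrist_torque': array([ 0.00548739,  0.01946009, -0.04112481]), 'grip_force': 0.0, 'width': 0.08784304233016156}
[[-0.929  0.37  -0.001]
 [ 0.37   0.929 -0.002]
 [-0.    -0.002 -1.   ]]
{'K': array([[372.45618804,   0.        , 315.16103589],
       [  0.        , 372.45618804, 200.32564353],
       [  0.        ,   0.        ,   1.        ]]), 'T': array([[-0.94194033, -0.23348896,  0.24131165,  0.85237127],
       [ 0.33573886, -0.64361865,  0.687775  ,  0.84702528],
       [-0
[... 244 characters left out ...]
  0.        ,   1.        ]]), 'T': array([[-0.01668754,  0.98771961, -0.15534313,  0.22607675],
       [-0.99981696, -0.01793832, -0.00665331, -0.1562167 ],
       [-0.0093582 ,  0.15520367,  0.98783817,  1.90184533],
       [ 0.        ,  0.        ,  0.        ,  1.        ]])} {'K': array([[353.26476996,   0.        , 321.76983335],
       [  0.        , 353.26476996, 204.22898174],
       [  0.        ,   0.        ,   1.        ]]), 'T': array([[ 0.36919769, -0.89045519, -0.26605003,  0.17747719],
       [ 0.92934892,  0.35315727,  0.10765929,  0.6553953 ],
       [-0.00190827, -0.28700087,  0.95792842,  0.38428099],
       [ 0.        ,  0.        ,  0.        ,  1.        ]])} 0.0187
```

View pics/s1.png

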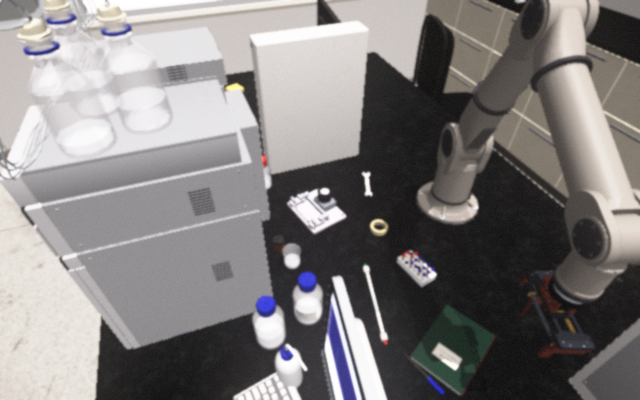

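View pics/t1.png

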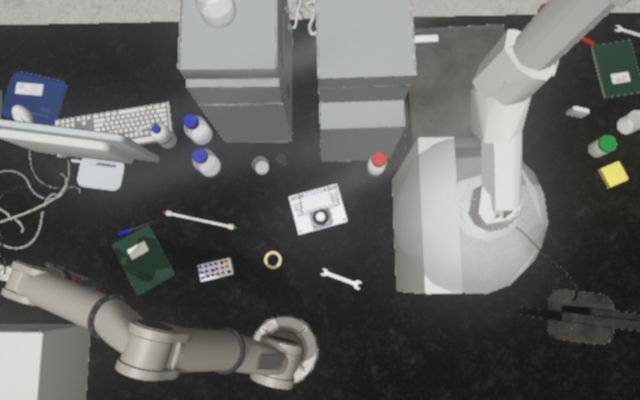

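```bash
python3 - <<'E'
from h import *
im=cv2.imread('pics/t1.png'); c=im[140:250,150:360]
s=im[:]; cv2.imwrite('pics/c1.png',cv2.resize(c,None,fx=3.8,fy=3.8,interpolation=cv2.INTER_CUBIC))
m=cams.camera_model('top')
for u,v,z in [(165,212,.01),(235,227,.01),(320,216,.086),(261,165,.07),(281,159,.056)]: print(u,v,onz(m,u,v,z).round(3))
E
```

```text
165 212 [0.508 0.444 0.01 ]
235 227 [0.446 0.181 0.01 ]
320 216 [ 0.472 -0.137  0.086]
261 165 [0.667 0.076 0.07 ]
281 159 [0.691 0.004 0.056]
```

View pics/c1.png

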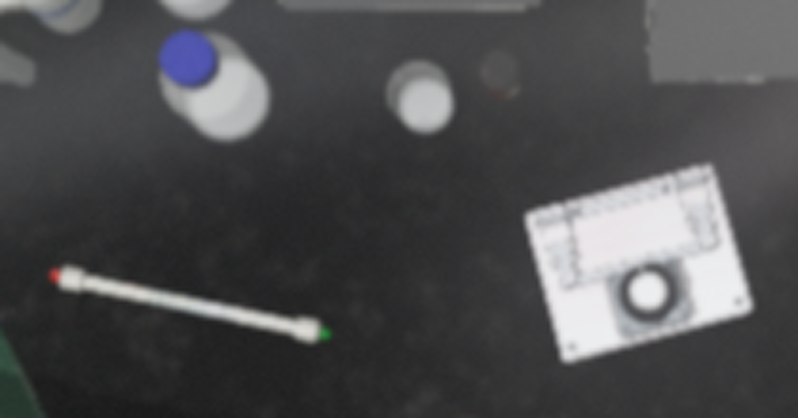

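Named candidates: the column is the white rod with red and green ends, top px (164,212)–(236,228). It is the only rod of that length. The vice is the white plate with the black knob at (320,216); there is no blue twin in view. The beaker is at (261,165) and the jar at (281,159). The crop confirms these. Next I go above the column.

Emit:
send_rows(increments=[[0.6, [-32.8, -20.8, 2], [0, 0, 1.42]], [0.6, [-32.8, -20.8, 2], [0, 0, 1.42]], [0.6, [-32.8, -20.8, 2], [0, 0, 1.42]], [0.6, [-32.8, -20.8, 2], [0, 0, 1.42]], [0.6, [-32.8, -20.8, 2], [0, 0, 1.42]], [0.6, [-32.8, -20.8, 2], [0, 0, 1.42]], [0.6, [-32.8, -20.8, 2], [0, 0, 1.42]], [0.6, [-32.8, -20.8, 2], [0, 0, 1.42]], [0.6, [-32.8, -20.8, 2], [0, 0, 1.42]], [0.6, [-32.8, -20.8, 2], [0, 0, 1.42]], [0.6, [-32.8, -20.8, 2], [0, 0, 1.42]], [0.6, [-32.8, -20.8, 2], [0, 0, 1.42]], [0.6, [-32.8, -20.8, 2], [0, 0, 1.42]], [0.6, [-32.8, -20.8, 2], [0, 0, 1.42]], [0.6, [-32.8, -20.8, 2], [0, 0, 1.42]], [0.6, [-32.8, -20.8, 2], [0, 0, 1.42]]])

```text
time_s: 1.43
tcp_pos: [0.4771, 0.3129, 0.2025]
eef_rot: [0.782, 0.623, -0.0, -0.0]
contact_force: [-0.4, 1.3, 0.3]
width: 0.0526
grip_force: 0.0
```

```bash
python3 - <<'E'
from h import *
s=get_state();print(s['time_s'],s['joint_positions'].round(2),s['tcp_pos'],R.from_quat(s['eef_rot']).as_matrix().round(3))
a,m=snap('wrist','w1.png'); np.savez('w1.npz',**{k:np.array(m[k]) for k in 'KT'})
E
```

```text
1.4333 [-1.02  0.34  0.42  1.85 -0.16  0.98 -0.76] [0.4771424  0.31285363 0.20253229] [[ 0.224  0.975 -0.   ]
 [ 0.975 -0.224 -0.   ]
 [-0.    -0.    -1.   ]]
```

View pics/w1.png

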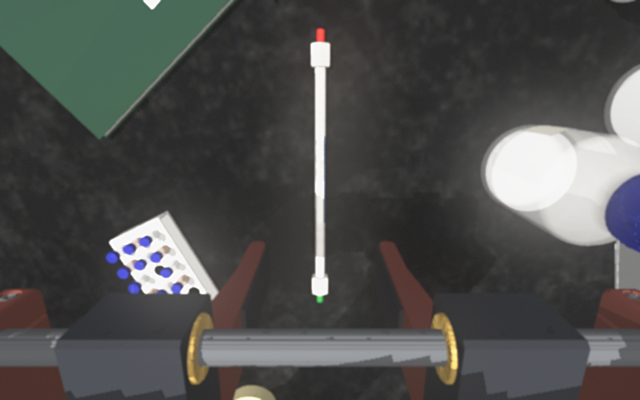

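The wrist picture shows the column upright in the image: nut centres near (320,54) and (320,286), plug tips near (320,29) and (320,300), and the fingers straddling its line.

```bash
python3 - <<'E'
from h import *
m=np.load('w1.npz')
A=onz(m,320.3,29,.010);B=onz(m,320,300.5,.010)
M=(A+B)/2; print(A,B,M,np.linalg.norm(A-B))
im=cv2.imread('pics/w1.png').astype(int); w=(im.min(2)>130)
c=[np.mean(np.where(w[v,300:340])[0])+300 for v in (100,150,200,250)]; print(c)
P=[onz(m,u,v,.010) for u,v in zip(c,(100,150,200,250))]; d=P[0]-P[-1]; print(np.degrees(np.arctan2(d[1],d[0])))
s=get_state(); r=R.from_quat(s['eef_rot']).as_matrix(); print('toolx ang',np.degrees(np.arctan2(r[1,0],r[0,0])))
t=P[1]; t=t+d/np.linalg.norm(d)*((M-t)@d/np.linalg.norm(d)); t[2]=.003; print(t,to_tool(t))
E
```

```text
[0.50826968 0.44846416 0.01      ] [0.44455126 0.17380217 0.01      ] [0.47641047 0.31113316 0.01      ] 0.2819561032628687
[np.float64(320.0), np.float64(319.5), np.float64(319.0), np.float64(320.0)]
76.99475624388509
toolx ang 77.01876537427128
[0.4757883  0.31127686 0.003     ] [-0.1822721  -0.10114365 19.95793686]
```

Emit:
send_rows(increments=[[0.5, [-0.18, -0.1, 4], [0, 0, 0]], [0.5, [-0.18, -0.1, 8], [0, 0, 0]], [0.5, [-0.18, -0.1, 12], [0, 0, 0]], [0.5, [-0.18, -0.1, 15], [0, 0, 0]], [0.5, [-0.18, -0.1, 17], [0, 0, 0]], [0.5, [-0.18, -0.1, 18.5], [0, 0, 0]], [0.5, [-0.18, -0.1, 19.5], [0, 0, 0]], [0.5, [-0.18, -0.1, 19.9], [0, 0, 0]], [0.5, [-0.18, -0.1, 19.9], [0, 0, 0]], [0, [-0.18, -0.1, 19.9], [0, 0, 0]], [0, [-0.18, -0.1, 19.9], [0, 0, 0]], [0, [-0.18, -0.1, 19.9], [0, 0, 0]], [0, [-0.18, -0.1, 19.9], [0, 0, 0]], [0, [-0.18, -0.1, 19.9], [0, 0, 0]], [0, [-0.18, -0.1, 19.9], [0, 0, 0]], [0, [-0.18, -0.1, 19.9], [0, 0, 0]]], force=30)

```text
time_s: 2.82
tcp_pos: [0.476, 0.3113, 0.004]
eef_rot: [0.783, 0.622, 0.0, -0.0]
contact_force: [-1.6, 0.8, 3.4]
width: 0.0085
grip_force: 30.0
```

Emit:
send_rows(increments=[[0, [0, 0, -2], [0, 0, 0]], [0, [0, 0, -5], [0, 0, 0]], [0, [0, 0, -9], [0, 0, 0]], [0, [0, 0, -13], [0, 0, 0]], [0, [0, 0, -17], [0, 0, 0]], [0, [-3, 1.3, -20], [0, 0, -0.04]], [0, [-7, 3, -20], [0, 0, -0.08]], [0, [-11, 4.8, -20], [0, 0, -0.12]], [0, [-15, 6.5, -20], [0, 0, -0.16]], [0, [-19, 8.3, -20], [0, 0, -0.2]], [0, [-23, 10, -20], [0, 0, -0.24]], [0, [-27, 11.8, -20], [0, 0, -0.28]], [0, [-31, 13.5, -20], [0, 0, -0.33]], [0, [-35, 15.2, -20], [0, 0, -0.38]], [0, [-39, 17, -20], [0, 0, -0.43]], [0, [-42, 18.3, -20], [0, 0, -0.46]], [0, [-44.3, 19.3, -20], [0, 0, -0.48]], [0, [-45.3, 19.8, -20], [0, 0, -0.48]], [0, [-45.3, 19.8, -20], [0, 0, -0.48]], [0, [-45.3, 19.8, -20], [0, 0, -0.48]]])

```text
time_s: 4.48
tcp_pos: [0.566, -0.175, 0.2031]
eef_rot: [0.613, 0.79, -0.0, -0.001]
contact_force: [-0.1, 0.2, -2.7]
width: 0.0087
grip_force: 30.0
```

```bash
python3 - <<'E'
from h import *
s=get_state();print(s['time_s'],s['joint_positions'].round(2),s['tcp_pos'],s['width'],s['contact_force'],R.from_quat(s['eef_rot']).as_matrix().round(3))
a,m=snap('wrist','w2.png'); np.savez('w2.npz',**{k:np.array(m[k]) for k in 'KT'})
E
```

```text
4.4833 [-0.2   0.39  0.51  1.81 -0.22  1.    0.65] [ 0.56601231 -0.17495607  0.20306657] 0.008656559401917162 [-0.12985132  0.17092004 -2.67823714] [[-0.248  0.969 -0.001]
 [ 0.969  0.248  0.   ]
 [ 0.001 -0.001 -1.   ]]
```

View pics/w2.png

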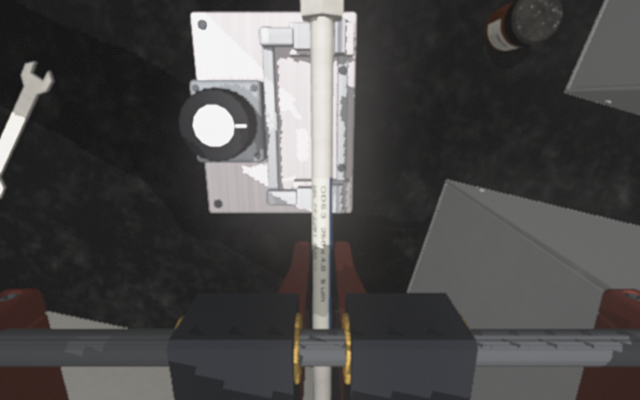

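The wrist picture shows the vice plate with corners (191,12), (356,12), (352,213) and (210,213). The knob cap is at (214,126), the saddle/jaw blocks are near (280,38) and (290,197), and the held column runs across them.

```bash
python3 - <<'E'
from h import *
m=np.load('w2.npz'); im=cv2.imread('pics/w2.png'); g=im.min(2).astype(int)
# plate left edge (-x side) per row, top/bottom edges per column (subpixel-ish by threshold)
th=75
L=[(next(u for u in range(150,260) if g[v,u]>th)-.5,v) for v in (25,40,55,70,180,190,200)]
T=[(u,next(v for v in range(2,60) if g[v,u]>th)-.5) for u in (215,230,245,260)]
B=[(u,next(v for v in range(235,180,-1) if g[v,u]>th)+.5) for u in (225,235,245,255)]
W=lambda P,z:np.array([onz(m,u,v,z)[:2] for u,v in P])
l,t,b=W(L,.014),W(T,.014),W(B,.014)
def fit(p):
    c=p.mean(0);d=np.linalg.svd(p-c)[2][0];return c,d,np.degrees(np.arctan2(d[1],d[0]))%180
for n,p in zip('LTB',(l,t,b)): print(n,fit(p))
ang=np.radians(fit(l)[2]); y=np.array([np.cos(ang),np.sin(ang)]); x=np.array([y[1],-y[0]])
yc=((t@y).mean()+(b@y).mean())/2; print('len',(t@y).mean()-(b@y).mean()); xc=(l@x).mean()+.075
C=xc*x+yc*y; print('vice',C,'y ang',np.degrees(ang))
w=((g>215)*255).astype(np.uint8); w[:, :]=w
n,lab,st,ce=cv2.connectedComponentsWithStats(w)
k=lab[126,212]; print(st[k],ce[k]); 
K=onz(m,213,126,.086)[:2]; print('knob px',K,'from plate',C-.04*x, 'K in vice',(K-C)@x,(K-C)@y)
ch=C+.0423*x; print('channel',ch)
# jaw/fence pad checks in vice frame
for u,v,z in [(343,38,.049),(352,12,.014),(356,12,.014),(352,213,.014),(350,213,.014)]:
    p=onz(m,u,v,z)[:2]-C; print(u,v,p@x,p@y)
s=get_state(); 
print('to channel',to_tool([*ch,.028]))
# tilt of the rod in the picture: nut and rod centre columns
for v in (40,80,120,160,200,230):
    q=np.where(g[v,300:345]>120)[0]; print(v,q.min()+300,q.max()+300,end=';')
print(proj(m,s['tcp_pos']+R.from_quat(s['eef_rot']).apply([.12,0,-.007])))
E
```

```text
L (array([ 0.43563026, -0.14147398]), array([ 0.25349334, -0.96733713]), np.float64(104.68432670228607))
T (array([ 0.45586546, -0.04507759]), array([0.96874555, 0.24805658]), np.float64(14.36254039825764))
B (array([ 0.49312848, -0.2323444 ]), array([0.96855445, 0.24880169]), np.float64(14.406613635399486))
len 0.19059606237214133
vice [ 0.51000055 -0.12940719] y ang 104.68432670228607
[ 193  105   53   41 1337] [213.69633508 125.20418848]
knob px [ 0.47094068 -0.14001175] from plate [ 0.47130707 -0.13954692] K in vice -0.04047224972659133 -0.00035676960032923825
channel [ 0.55091892 -0.11868442]
343 38 0.061551265460035164 0.06705805861551345
352 12 0.07124047894304716 0.09352224028373476
356 12 0.07481338068582359 0.09350219116298147
352 213 0.07486526899067758 -0.09531606521031116
350 213 0.07277266763433961 -0.09530591762723638
to channel [ 5.66046433 -0.09527627 17.51118156]
40 300 344;80 300 344;120 300 344;160 300 344;200 300 344;230 312 329;[319.92721398 -19.22755247]
```

Emit:
send_rows(increments=[[0, [3, -0.05, 2], [0, 0, 0]], [0, [5.65, -0.1, 5], [0, 0, 0]], [0, [5.65, -0.1, 8], [0, 0, 0]], [0, [5.65, -0.1, 11], [0, 0, 0]], [0, [5.65, -0.1, 13], [0, 0, 0]], [0, [5.65, -0.1, 14.5], [0, 0, 0]], [0, [5.65, -0.1, 15.5], [0, 0, 0]], [0, [5.65, -0.1, 16], [0, 0, 0]], [0, [5.65, -0.1, 16.4], [0, 0, 0]], [0, [5.65, -0.1, 16.8], [0, 0, 0]], [0, [5.65, -0.1, 17.0], [0, 0, 0]], [0, [5.65, -0.1, 17.1], [0, 0, 0]], [0, [5.65, -0.1, 17.1], [0, 0, 0]], [0, [5.65, -0.1, 17.1], [0, 0, 0]]])

```text
time_s: 5.7
tcp_pos: [0.5518, -0.1205, 0.0331]
eef_rot: [0.613, 0.79, 0.0, 0.0]
contact_force: [0.2, -0.4, -2.0]
width: 0.0086
grip_force: 30.0
```

```bash
python3 - <<'E'
from h import *
s=get_state();print(s['time_s'],s['tcp_pos'],s['width'],s['contact_force'],s['wrist_torque'])
C=np.array([.5100,-.1294,.003]);a=np.radians(14.5);x=np.array([np.cos(a),np.sin(a)]);p=(s['tcp_pos']-C)[:2];print(p@x,p@[-x[1],x[0]])
snap('wrist','w3.png')
E
```

```text
5.7 [ 0.55176927 -0.12054191  0.03306224] 0.008631373619196301 [ 0.19762358 -0.37676747 -1.96324819] [-0.07677904  0.05412494  0.01514726]
0.04265670441286677 -0.001882252135537158
```

View pics/w3.png

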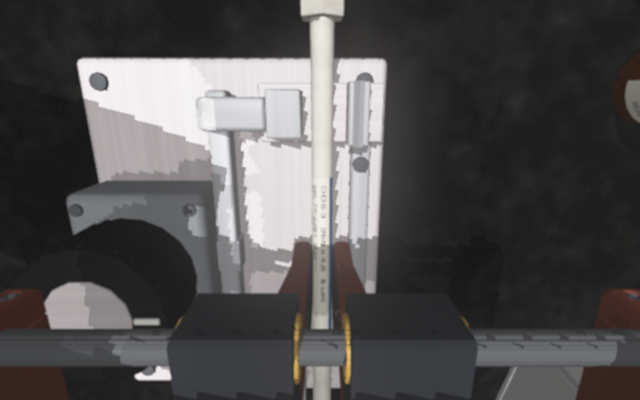

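The rod (columns 310–333 at row 110) sits between the jaw pad (edge 300) and the fence pad (edge 348), clear on both sides. I lower it the last 3 mm.

Emit:
send_rows(increments=[[0, [0, 0, 0.1], [0, 0, 0]], [0, [0, 0, 0.2], [0, 0, 0]], [0, [0, 0, 0.25], [0, 0, 0]], [0, [0, 0, 0.25], [0, 0, 0]], [0, [0, 0, 0.25], [0, 0, 0]]])

```text
time_s: 6.17
tcp_pos: [0.5517, -0.1205, 0.0306]
eef_rot: [0.613, 0.79, 0.0, 0.0]
contact_force: [-1.7, 0.1, 4.3]
width: 0.009
grip_force: 30.0
```

Emit:
send_rows(increments=[[0.15, [0, 0, 0], [0, 0, 0]], [0.3, [0, 0, 0], [0, 0, 0]], [0.3, [0, 0, 0], [0, 0, 0]], [0.3, [0, 0, 0], [0, 0, 0]], [0.3, [0, 0, 0], [0, 0, 0]], [0.3, [0, 0, 0], [0, 0, 0]], [0.3, [0, 0, -1], [0, 0, 0]], [0.3, [0, 0, -3], [0, 0, 0]], [0.3, [0, 0, -6], [0, 0, 0]], [0.3, [0, 0, -10], [0, 0, 0]], [1, [-2, -2, -14], [0, 0, 0]], [1, [-5.5, -4, -16], [0, 0, 0]], [1, [-5.5, -4, -16], [0, 0, 0]], [1, [-5.5, -4, -16], [0, 0, 0]], [1, [-5.5, -4, -16], [0, 0, 0]]])

```text
time_s: 7.42
tcp_pos: [0.5263, -0.1835, 0.1903]
eef_rot: [0.613, 0.79, 0.0, 0.0]
contact_force: [-0.9, 1.1, -0.5]
width: 0.0563
grip_force: 0.0
```

```bash
python3 - <<'E'
from h import *
s=get_state();print(s['time_s'],s['tcp_pos'],s['wrist_torque'],s['joint_positions'].round(2))
a,m=snap('wrist','w4.png'); np.savez('w4.npz',**{k:np.array(m[k]) for k in 'KT'})
E
```

```text
7.4167 [ 0.52634206 -0.18349707  0.19033608] [-0.03668843  0.08350227 -0.00960508] [-0.2   0.35  0.53  1.9  -0.21  0.95  0.68]
```

View pics/w4.png

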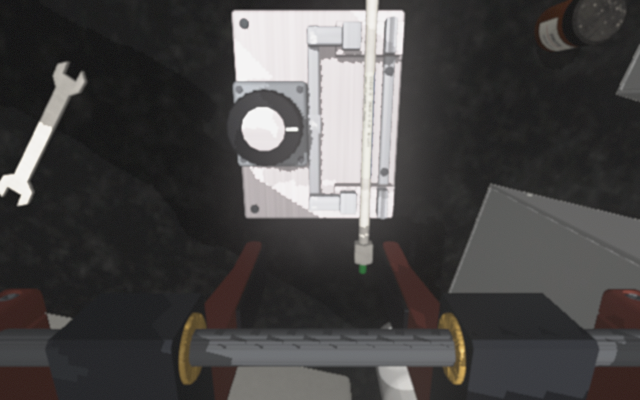

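The column lies in the channel between the pads (rod about (370,60) to (365,240)). The knob cap centre is near (264,129).

```bash
python3 - <<'E'
from h import *
m=np.load('w4.npz'); g=cv2.imread('pics/w4.png').min(2)
w=(g>190).astype(np.uint8); n,lab,st,ce=cv2.connectedComponentsWithStats(w[95:165,235:287]); k=lab[34,29]
print(st[k],ce[k]+[235,95])
K=onz(m,263.5,128.5,.086); print(K, 'plate est .4713 -.1395')
k=(K[:2]+[.4713,-.1395])/2; print(to_tool([*k,.057]))
C=np.array([.5100,-.1294]);a=np.radians(14.5);x=np.array([np.cos(a),np.sin(a)]);y=np.array([-x[1],x[0]])
for v in (60,90,120,160,180):
    q=np.where(g[v,350:390]>150)[0]; 
G=onz(m,362.5,275,.036)[:2]-C; print('green tip in vice',G@x,G@y)
E
```

```text
[   7   12   43   43 1442] [262.79750347 128.19001387]
[ 0.4715586  -0.13918335  0.086     ] plate est .4713 -.1395
[ 5.51468957 -4.23330996 13.25765543]
green tip in vice 0.04386152274533607 -0.14710717672219023
```

Emit:
send_rows(increments=[[1, [3.5, -2.5, 0], [0, 0, 0]], [1, [5.5, -4.23, 1], [0, 0, 0]], [1, [5.5, -4.23, 4], [0, 0, 0]], [1, [5.5, -4.23, 7], [0, 0, 0]], [1, [5.5, -4.23, 10], [0, 0, 0]], [1, [5.5, -4.23, 12], [0, 0, 0]], [1, [5.5, -4.23, 13], [0, 0, 0]], [1, [5.5, -4.23, 13.2], [0, 0, 0]], [1, [5.5, -4.23, 13.2], [0, 0, 0]], [1, [5.5, -4.23, 13.2], [0, 0, 0]], [1, [5.5, -4.23, 13.2], [0, 0, 0]]], force=25)

```text
time_s: 8.38
tcp_pos: [0.4727, -0.141, 0.0592]
eef_rot: [0.613, 0.79, 0.001, 0.001]
contact_force: [0.7, -1.4, -0.9]
width: 0.0876
grip_force: 0.0
```

Emit:
send_rows(increments=[[0.7, [0, 0, 0], [0, 0, 0]], [0.65, [0, 0, 0], [0, 0, 0]], [0.4, [0, 0, 0], [0, 0, 0]], [0.4, [0, 0, 0], [0, 0, 0]], [0.4, [0, 0, 0], [0, 0, 0]], [0.4, [0, 0, 0], [0, 0, 0]], [0.4, [0, 0, 0], [0, 0, 0]], [0.4, [0, 0, 0], [0, 0, 0]]], force=25)

```text
time_s: 9.05
tcp_pos: [0.4709, -0.1412, 0.0582]
eef_rot: [0.613, 0.79, -0.0, -0.001]
contact_force: [-3.4, -0.1, 5.4]
width: 0.0555
grip_force: 25.0
```

```bash
cat > q.py <<'E'
from h import *
s=get_state(); r=R.from_quat(s['eef_rot']).as_matrix()
print(round(s['time_s'],2),s['tcp_pos'].round(4),'F',s['contact_force'].round(1),'M',s['wrist_torque'].round(3),'w',round(s['width'],4),round(s['grip_force'],1),'yaw',np.arctan2(r[1,0],r[0,0]).round(4),'j7',s['joint_positions'][6].round(3),'eff7',s['effort'][6].round(3))
E
python3 q.py
```

```text
9.05 [ 0.4709 -0.1412  0.0582] F [-3.4 -0.1  5.4] M [-0.189  0.777  0.098] w 0.0555 25.0 yaw 1.8225 j7 0.727 eff7 -0.087
```

Emit:
send_rows(increments=[[0.4, [0, 0, 0], [0, 0, 0.05]], [0.4, [0, 0, 0], [0, 0, 0.1]], [0.4, [0, 0, 0], [0, 0, 0.15]], [0.4, [0, 0, 0], [0, 0, 0.2]], [0.4, [0, 0, 0], [0, 0, 0.25]], [0.4, [0, 0, 0], [0, 0, 0.3]]])

```text
time_s: 9.55
tcp_pos: [0.4702, -0.1413, 0.0582]
eef_rot: [0.725, 0.689, -0.001, -0.001]
contact_force: [-4.9, -1.5, 8.6]
width: 0.0553
grip_force: 25.0
```

```bash
python3 q.py
```

```text
9.55 [ 0.4702 -0.1413  0.0582] F [-4.9 -1.5  8.6] M [-0.155  1.396  0.283] w 0.0553 25.0 yaw 1.5205 j7 0.489 eff7 0.338
```

Emit:
send_rows(increments=[[0.4, [0, 0, 0], [0, 0, 0.04]], [0.4, [0, 0, 0], [0, 0, 0.08]], [0.4, [0, 0, 0], [0, 0, 0.12]], [0.4, [0, 0, 0], [0, 0, 0.16]]])

```text
time_s: 9.88
tcp_pos: [0.4698, -0.1412, 0.0582]
eef_rot: [0.777, 0.629, -0.001, -0.001]
contact_force: [-7.3, 0.2, 9.6]
width: 0.0556
grip_force: 25.0
```

```bash
python3 q.py
```

```text
9.88 [ 0.4698 -0.1412  0.0582] F [-7.3  0.2  9.6] M [-0.173  1.683  0.3  ] w 0.0556 25.0 yaw 1.361 j7 0.365 eff7 0.202
```

Emit:
send_rows(increments=[[0.4, [0, -0.1, -0.05], [0, 0, 0.04]], [0.4, [0, -0.1, -0.05], [0, 0, 0.08]]])

```text
time_s: 10.05
tcp_pos: [0.4695, -0.1412, 0.0583]
eef_rot: [0.802, 0.598, -0.001, -0.0]
contact_force: [-3.3, -2.1, 1.0]
width: 0.0551
grip_force: 25.0
```

```bash
python3 q.py
```

```text
10.05 [ 0.4695 -0.1412  0.0583] F [-3.3 -2.1  1. ] M [-0.435  0.788  0.346] w 0.0551 25.0 yaw 1.2811 j7 0.302 eff7 0.204
```

Emit:
send_rows(increments=[[0.4, [0, 0, 0], [0, 0, 0.04]], [0.4, [0, 0, 0], [0, 0, 0.08]]])

```text
time_s: 10.22
tcp_pos: [0.4693, -0.1411, 0.0583]
eef_rot: [0.825, 0.565, -0.001, -0.001]
contact_force: [-2.6, -0.9, 1.6]
width: 0.0553
grip_force: 25.0
```

```bash
python3 q.py
```

```text
10.22 [ 0.4693 -0.1411  0.0583] F [-2.6 -0.9  1.6] M [-0.352  0.876  0.265] w 0.0553 25.0 yaw 1.2011 j7 0.24 eff7 0.21
```

Emit:
send_rows(increments=[[0.4, [0, 0, 0], [0, 0, 0.03]], [0.4, [0, 0, 0], [0, 0, 0.06]]])

```text
time_s: 10.38
tcp_pos: [0.4692, -0.141, 0.0583]
eef_rot: [0.842, 0.54, -0.001, -0.001]
contact_force: [-4.9, -2.2, 1.7]
width: 0.0553
grip_force: 25.0
```

```bash
python3 q.py
```

```text
10.38 [ 0.4692 -0.141   0.0583] F [-4.9 -2.2  1.7] M [-0.463  1.35   0.35 ] w 0.0553 25.0 yaw 1.141 j7 0.193 eff7 0.092
```

```bash
cat >> q.py <<'E'
M=[];F=[]
for i in range(6):
    cams.read_camera('wrist'); t=get_state(); M.append(t['wrist_torque'][2]);F.append(t['effort'][6])
print('held Mz',np.round(M,3),np.mean(M).round(3),'e7',np.mean(F).round(3))
E
python3 q.py
```

```text
10.38 [ 0.4692 -0.141   0.0583] F [-4.9 -2.2  1.7] M [-0.463  1.35   0.35 ] w 0.0553 25.0 yaw 1.141 j7 0.193 eff7 0.092
held Mz [ 0.217  0.048 -0.073 -0.012 -0.003 -0.004] 0.029 e7 -0.071
```

Emit:
send_rows(increments=[[0.4, [0, 0, 0], [0, 0, 0.03]], [0.4, [0, 0, 0], [0, 0, 0.06]]])

```text
time_s: 10.85
tcp_pos: [0.4691, -0.141, 0.0583]
eef_rot: [0.857, 0.515, -0.001, -0.001]
contact_force: [-5.5, -1.0, 2.7]
width: 0.0556
grip_force: 25.0
```

```bash
python3 q.py
```

```text
10.85 [ 0.4691 -0.141   0.0583] F [-5.5 -1.   2.7] M [-0.373  1.334  0.248] w 0.0556 25.0 yaw 1.0809 j7 0.147 eff7 0.129
held Mz [ 0.194  0.025 -0.023 -0.008  0.028  0.003] 0.036 e7 -0.061
```

Emit:
send_rows(increments=[[0.4, [0, 0, 0], [0, 0, 0.03]], [0.4, [0, 0, 0], [0, 0, 0.06]]])

```text
time_s: 11.32
tcp_pos: [0.469, -0.1409, 0.0583]
eef_rot: [0.873, 0.489, -0.001, -0.001]
contact_force: [-6.2, -1.2, 3.4]
width: 0.0558
grip_force: 25.0
```

```bash
python3 q.py
```

```text
11.32 [ 0.469  -0.1409  0.0583] F [-6.2 -1.2  3.4] M [-0.339  1.463  0.23 ] w 0.0558 25.0 yaw 1.0209 j7 0.101 eff7 0.128
held Mz [ 0.162 -0.047 -0.013 -0.014 -0.049 -0.002] 0.006 e7 -0.061
```

Emit:
send_rows(increments=[[0.4, [0, 0, 0], [0, 0, 0.03]], [0.4, [0, 0, 0], [0, 0, 0.06]]])

```text
time_s: 11.78
tcp_pos: [0.4689, -0.1408, 0.0583]
eef_rot: [0.887, 0.462, -0.001, -0.001]
contact_force: [-6.5, -1.5, 4.0]
width: 0.0554
grip_force: 25.0
```

```bash
python3 q.py
```

```text
11.78 [ 0.4689 -0.1408  0.0583] F [-6.5 -1.5  4. ] M [-0.289  1.517  0.257] w 0.0554 25.0 yaw 0.9609 j7 0.055 eff7 0.127
held Mz [ 0.173  0.014 -0.008 -0.002 -0.058  0.043] 0.027 e7 -0.062
```

```bash
python3 - <<'E'
from h import *
snap('wrist','w5.png')
E
```

```text
(no output)
```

View pics/w5.png

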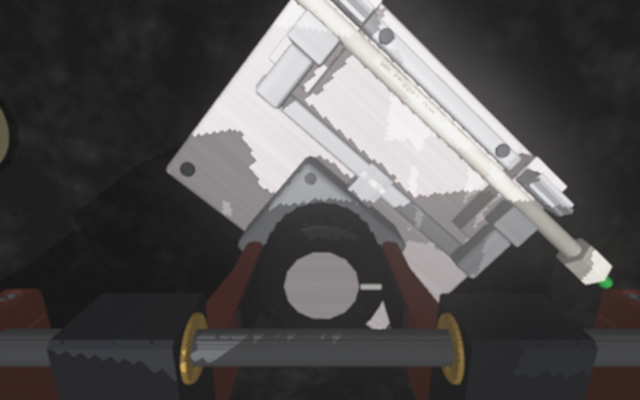

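The index mark still lies along the finger line (370,287), so the knob turns with the tool without slipping. The jaw pads have reached the column, and a small gap to the fence pad remains near (545,190). I continue.

Emit:
send_rows(increments=[[0.4, [0, 0, 0], [0, 0, 0.03]], [0.4, [0, 0, 0], [0, 0, 0.06]]])

```text
time_s: 12.3
tcp_pos: [0.4688, -0.1407, 0.0583]
eef_rot: [0.9, 0.435, -0.001, -0.001]
contact_force: [-5.8, -1.0, 4.6]
width: 0.0558
grip_force: 25.0
```

```bash
python3 q.py
```

```text
12.3 [ 0.4688 -0.1407  0.0583] F [-5.8 -1.   4.6] M [-0.191  1.656  0.318] w 0.0558 25.0 yaw 0.901 j7 0.009 eff7 0.126
held Mz [ 0.225  0.072 -0.022  0.034 -0.009  0.071] 0.062 e7 -0.062
```

Emit:
send_rows(increments=[[0.4, [0, 0, 0], [0, 0, 0.03]], [0.4, [0, 0, 0], [0, 0, 0.06]]])

```text
time_s: 12.77
tcp_pos: [0.4686, -0.1406, 0.0582]
eef_rot: [0.913, 0.408, -0.001, -0.001]
contact_force: [-7.0, -0.0, 5.1]
width: 0.0555
grip_force: 25.0
```

```bash
python3 q.py
```

```text
12.77 [ 0.4686 -0.1406  0.0582] F [-7.  -0.   5.1] M [-0.17   1.7    0.339] w 0.0555 25.0 yaw 0.841 j7 -0.037 eff7 0.125
held Mz [ 0.158 -0.02  -0.056  0.011 -0.053 -0.047] -0.001 e7 -0.063
```

Emit:
send_rows(increments=[[0.4, [0, 0, 0], [0, 0, 0.03]], [0.4, [0, 0, 0], [0, 0, 0.06]]])

```text
time_s: 13.23
tcp_pos: [0.4686, -0.1405, 0.0582]
eef_rot: [0.925, 0.381, -0.002, -0.001]
contact_force: [-7.3, -0.9, 5.3]
width: 0.0553
grip_force: 25.0
```

```bash
python3 q.py
```

```text
13.23 [ 0.4686 -0.1405  0.0582] F [-7.3 -0.9  5.3] M [-0.076  1.77   0.366] w 0.0553 25.0 yaw 0.7812 j7 -0.083 eff7 0.077
held Mz [ 0.214  0.05   0.045 -0.03  -0.004  0.017] 0.049 e7 -0.094
```

Emit:
send_rows(increments=[[0.4, [0, 0, 0], [0, 0, 0.03]], [0.4, [0, 0, 0], [0, 0, 0.06]]])

```text
time_s: 13.7
tcp_pos: [0.4685, -0.1404, 0.0582]
eef_rot: [0.936, 0.353, -0.002, -0.001]
contact_force: [-6.9, 1.1, 6.6]
width: 0.0558
grip_force: 25.0
```

```bash
python3 q.py
```

```text
13.7 [ 0.4685 -0.1404  0.0582] F [-6.9  1.1  6.6] M [-0.017  1.882  0.427] w 0.0558 25.0 yaw 0.7215 j7 -0.129 eff7 -0.02
held Mz [0.284 0.156 0.08  0.083 0.138 0.097] 0.14 e7 -0.182
```

Emit:
send_rows(increments=[[0.4, [0, 0, 0], [0, 0, 0.03]], [0.4, [0, 0, 0], [0, 0, 0.06]]])

```text
time_s: 14.17
tcp_pos: [0.4684, -0.1403, 0.0582]
eef_rot: [0.946, 0.325, -0.002, -0.002]
contact_force: [-7.8, 1.3, 7.0]
width: 0.0561
grip_force: 25.0
```

```bash
python3 q.py
```

```text
14.17 [ 0.4684 -0.1403  0.0582] F [-7.8  1.3  7. ] M [0.094 1.923 0.392] w 0.0561 25.0 yaw 0.6616 j7 -0.175 eff7 -0.003
held Mz [0.245 0.124 0.087 0.007 0.122 0.078] 0.11 e7 -0.153
```

Emit:
send_rows(increments=[[0.4, [0, 0, 0], [0, 0, 0.03]], [0.4, [0, 0, 0], [0, 0, 0.06]]])

```text
time_s: 14.63
tcp_pos: [0.4683, -0.1402, 0.0582]
eef_rot: [0.955, 0.296, -0.002, -0.002]
contact_force: [-8.7, 1.4, 6.8]
width: 0.0552
grip_force: 25.0
```

```bash
python3 q.py
```

```text
14.63 [ 0.4683 -0.1402  0.0582] F [-8.7  1.4  6.8] M [0.149 1.949 0.15 ] w 0.0552 25.0 yaw 0.6013 j7 -0.221 eff7 0.176
held Mz [ 0.049 -0.035 -0.144 -0.094 -0.03  -0.08 ] -0.056 e7 0.009
```

The torque dropped from about 0.39 to 0.15 Nm, which is the click. I add a small margin past the crest, well short of the second.

Emit:
send_rows(increments=[[0.4, [0, 0, 0], [0, 0, 0.03]], [0.4, [0, 0, 0], [0, 0, 0.06]], [0.4, [0, 0, 0], [0, 0, 0.08]], [0.4, [0, 0, 0], [0, 0, 0.08]]])

```text
time_s: 15.27
tcp_pos: [0.4682, -0.14, 0.0582]
eef_rot: [0.966, 0.257, -0.002, -0.002]
contact_force: [-8.8, 0.6, 8.4]
width: 0.0557
grip_force: 25.0
```

```bash
python3 q.py
```

```text
15.27 [ 0.4682 -0.14    0.0582] F [-8.8  0.6  8.4] M [ 0.323  2.025 -0.053] w 0.0557 25.0 yaw 0.5205 j7 -0.282 eff7 -0.118
held Mz [-0.07  -0.1   -0.095 -0.072 -0.071 -0.106] -0.086 e7 0.077
```

Emit:
send_rows(increments=[[0.75, [0, 0, 0], [0, 0, 0]], [1, [0, 0, 0], [0, 0, 0]], [1, [0, 0, 0], [0, 0, 0]], [1, [0, 0, 0], [0, 0, 0]], [1, [0, 0, 0], [0, 0, 0]], [1, [0, 0, -1], [0, 0, 0]], [1, [0, 0, -3], [0, 0, 0]], [1, [0, 0, -6], [0, 0, 0]], [1, [0, 0, -10], [0, 0, 0]], [1, [0, 0, -14], [0, 0, 0]], [1, [0, 0, -14], [0, 0, -0.1]], [1, [0, 0, -14], [0, 0, -0.2]], [1, [0, 0, -14], [0, 0, -0.3]], [1, [0, 0, -14], [0, 0, -0.3]]])

```text
time_s: 16.73
tcp_pos: [0.4709, -0.1408, 0.1996]
eef_rot: [0.916, 0.401, 0.001, -0.0]
contact_force: [-0.4, -0.1, 0.1]
width: 0.0879
grip_force: 0.0
```

```bash
python3 - <<'E'
from h import *
print(get_state()['contact_force'])
snap('wrist','w6.png')
E
```

```text
[-0.41018941 -0.13203701  0.06914374]
```

View pics/w6.png

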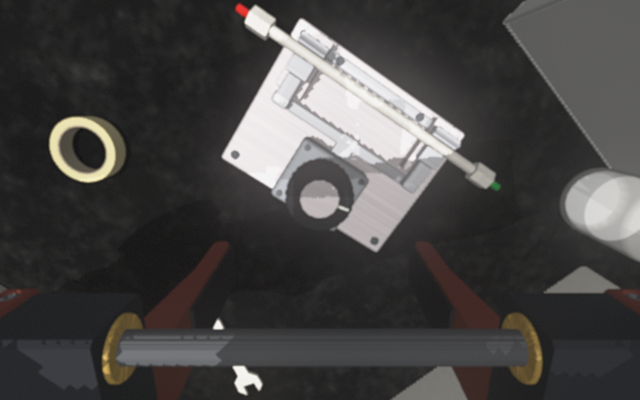

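The column sits clamped between the jaw and fence pads, symmetric on the plate (ends (241,8) and (496,187)). The knob is free with its index mark at (345,209).

```bash
python3 -c "
from h import *
print(ticket.job_done())"
```

```text
the job is handed in; nothing more can be done
None
```

The column is clamped in the vice, the clutch was turned just past its first click, the knob is released, and the job is handed in; no verdict came back.

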